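# Clamp a spacer ring in the bench thickness gauge with its ratchet

### The arm

A 6-joint arm with a two-finger parallel gripper is mounted at the origin on the work surface. World frame = base frame: x ahead of the robot, y to its left, z up, the work surface at z = 0. Lengths are in m, angles in rad, forces in N, time in s.
With the tool pointing down it reaches from about 0.25 to 0.85 m from the base axis. Payload 12.5 kg.
Tool frame: the origin (TCP) lies at the very end of the fingers, on their centre line; the grasp point (between the pads) lies 19 mm behind it; z points along the fingers, y is the line along which they close (so a half turn about z gives the same grasp; the last joint's range is limited). The gripper opens to 93 mm and grips with 3 to 60 N. Pads are 15 mm wide; open, the fingers measure 128 mm over their backs; the gripper's body (75 mm by 188 mm) begins 65 mm behind the grasp point.
Start: joints at [1.075, 0.351, 1.652, -0, 1.139, -0.085], TCP at [0.22, 0.504, 0.219] pointing down, gripper open.
Joint ranges: [-2.75, 2.75], [-0.79, 2.1], [0.01, 2.65], [-1.57, 4.71], [0.07, 3.14], [-2.87, 2.87]. Speed limits (rad/s): [2.22, 2.22, 2.79, 3.14, 3.14, 3.14].

### API

Orientations are given as a unit quaternion [w, x, y, z].
In Python, from plant import arm gives the robot as it stands.
- The arm moves only by the shell command python3 -m crank [FORCE], which reads ROWS from standard input. ROWS is a JSON list of rows, 1 to 8 of them, each an object with the fields drx, dry, drz (a rotation vector in rad), sx, sy, sz (the shift in m), finger_gap (the finger opening in m); a field left out counts as zero (the opening has to be given); each row shifts and turns the commanded pose from where the row before left it, along the tool's axes as they then stand; what a row does not reach is not made up. A row lasts 1/8 s, in which the tool goes at most 0.0625 m and 0.188 rad, less where a joint would pass 70% of its speed; a pose out of reach is approached as far as the arm can. The fingers move at their own pace and stop on an object; FORCE is the grip in N (left out, the last holds). Time passes only in rows, so rows that do not move let the fingers close. It prints the time, the measured TCP pose, the force, the opening and the grip force at its end. Input that does not fit is refused with a message, and nothing moves.
- arm.get_obs(): the state, without advancing time (a new reading comes with each control period).
- arm.snapshot(name): name is "scene" or "top" or "wrist"; returns a dict with "color" (480x640x3 uint8, red, green, blue), "mtx" (3x3 intrinsics, pixels), "eye" and "rotation" of the camera in the world. Camera axes: x right, y down, z forward; pixel columns grow to the right and rows downward; lengths in m; the calibration is good to about 2 mm. A picture is of the moment at which its call begins. There is no depth.
- arm.job_done(): hands the job in; it is judged then, once.
Trained networks look in a picture, given as the dict that the camera call returned (one of the last four; its "shot" number tells which), for a name from the list of things; names that differ only in an ending like _2 or _b are one class to them, and where a whole thing is asked for, a point or a joint stands for the part that bears it (a point fixed in the world has none). Each returns a list of dicts, best first, with "conf" (0 to 1); they miss things now and then, are a little off and sometimes report something else, mostly with a low value. They report only what shows in the picture. A call takes as long as a camera call. They do not tell look-alikes from the thing itself.
- arm.look_for(label, picture): "centre" ([x, y, z] in m, in the coordinates of the camera as it stood for that picture, good to about 4 mm: the middle of the surface that is visible of it).
The state is a dict: "time": time; "qpos": joint angles; "dq": joint speeds; "joint_torque": joint torques, N m; "tool_pos": TCP position; "tcp_rot": TCP orientation; "contact_force": force on the tool from outside, world axes, zero at the start; "ft_torque": the same for the moment, N m; "opening": finger opening in m; "finger_force": force on a finger pad.
Only numpy, scipy, OpenCV 4.12 (cv2) and the standard library are available. Lean on these libraries where they do the work, as an engineer would, in place of code of your own. Each camera call takes 0.05 s, during which the arm holds its last target. There are 200 camera calls.

### The job

Set the thicker, wider of the two steel rings flat over the short post on the gauge's sliding carriage and push the carriage fully home under the spindle. Then turn the small ratchet cap on top clockwise until it clearly slips on the clamped ring and stop within about an eighth of a turn of the first slip, letting the ratchet alone set the pressure (no bearing down on the spindle, no turning it tight by the wide sleeve); let go and leave the ring clamped, with the other things where they were.

Things in the scene. Friction and masses are not known exactly. Their poses are not given: they have to be found in the camera images.
- thick_ring: the ring to be clamped: bare steel, 34 mm outside diameter, 12 mm thick, 12 mm bore, 75 g, lying flat on the table; origin at the centre of its underside, z up
- thin_ring: the other steel ring, to be left alone: 26 mm outside diameter, 6 mm thick, 12 mm bore; origin at the centre of its underside
- gauge: grey bench gauge, fixed. Origin on the table under the vertical spindle axis; x runs from the carriage's open end back to the column, z up. Base x -150 to 75, y +-50, 25 mm high; column x 35 to 70, y +-22; overhead arm x -20 to 70, z 78 to 100. On the spindle ride a wide aluminium sleeve (34 mm diameter, 26 high, fixed to the screw) and on it the narrow ratchet cap
- carriage (a joint): travel of the aluminium carriage along the gauge's +x: 0 = fully out at the open end, 0.080 m = fully home at its stop, with the post on the spindle axis. Starts at 0 to 0.012. About 2 N of friction; stays where it is left
- post (a point): foot of the short upright steel post, centred on it at the level of the carriage's flat top (37 mm above the table) on which the ring must lie; post 7 mm in diameter, 5 mm high. The carriage plate reaches 25 mm behind and 100 mm in front of the post and is 66 mm wide
- knob (a point): centre of the top of the carriage's upright round push knob, 18 mm diameter, rising 32 mm above the carriage's flat top; 85 mm in front of (gauge -x) the post
- spindle: vertical steel spindle; origin at the centre of its 22 mm shoulder. The 17 mm tip is locked anywhere from 13 to 19 mm below the shoulder, 1.8 to 7.8 mm above the ring at the start. Sinks 4 mm per rad clockwise seen from above (screw friction about 0.04 N m, stays where left). Push or pull on the cap goes straight to the tip; over 25 N on the ring is too much
- cap_top (a point): centre of the top of the round steel ratchet cap, 22 mm diameter, 28 mm high, standing on the wide sleeve; 96 mm above the spindle's shoulder. While it turns the screw the cap sinks 4 mm per rad; once the tip is on the ring it sinks no further
- ratchet (a joint): slip of the cap relative to the sleeve, rad, clockwise counts up; 0 at the start. The cap carries the screw along without slip until its torque reaches about 0.07 N m, then slips with steady friction (spindle then presses with about 17 N). Dragging the cap up or down in a hard grip while turning makes it slip early or overloads the ring
- jacks_tin: round closed steel tin, 72 mm diameter, 50 mm high, bystander; origin at the centre of its underside
- jack: small steel toy jack, 22 mm across, bystander; origin at the centre of its underside
- marble_bowl: glass bowl of clear marbles, 110 mm across, 50 mm high, bystander; origin at the centre of its underside
Things that resemble listed ones, but are neither listed nor needed, are in the scene too. What is shaped like the thick_ring but blue or yellow is not meant.

How it is judged:
On the way, in this order (a step that is already met when the one before it is completed fails the run):
1. the thick ring lies flat over the post (horizontal distance between thick_ring and post below 0.005 m and z of thick_ring in the frame of post below 0.002 m and angle between thick_ring's own z axis and vertical below 0.08 rad), for 0.2 s.
2. the carriage is home with the ring on its post (value of joint carriage above 0.077 m and horizontal distance between thick_ring and post below 0.005 m), for 0.2 s.
3. the ratchet slips while the spindle presses on the ring (value of joint ratchet above 0.2 rad and contact force between spindle and thick_ring above 4 N), for 0.1 s.
At the end, for the whole second after the job is handed in: the thick ring lies flat over the post (centres within 5 mm, within 2 mm of the carriage top, tilt under 0.08 rad), the carriage is within 3 mm of home, the spindle still presses on the ring with more than 2 N, and the ratchet has slipped by 0.2 to 0.85 rad in all (all of step 2 and z of thick_ring in the frame of post below 0.002 m and angle between thick_ring's own z axis and vertical below 0.08 rad and contact force between spindle and thick_ring above 2 N and value of joint ratchet between 0.2 and 0.85 rad); the robot touches nothing.
It fails at once if the spindle presses on the ring with more than 25 N (contact force between spindle and thick_ring above 25 N).
It fails at once if the ratchet is cranked on beyond 0.85 rad of slip (value of joint ratchet above 0.85 rad).
It fails at once if a bystander is moved by more than 30 mm (distance of any of thin_ring, jacks_tin, jack, marble_bowl from where it was at the start of the episode above 0.03 m).
It also fails if it takes over 72 s, if anything falls off the work surface, if the arm or the gripper's body presses on something with over 40 N, if the wrist force passes 120 N, or if a joint passes its speed limit or range.

## Working session

There is one attempt and no reset: what is moved stays moved. The work goes in short steps, Python scripts to look and compute and a shell command to move; the robot and the scene stay as the last step left them, time stands still between calls to the robot, and variables do not carry over. Pictures are saved under pics/ and viewed, at most 10 in all, crops included, and the job is handed in when it is done.

```bash
ls; mkdir -p pics
cat > h.py <<'E'
import numpy as np,cv2
from plant import arm
def snap(n,f=None):
    s=arm.snapshot(n)
    if f: cv2.imwrite('pics/'+f,s['color'][:,:,::-1])
    return s
def w(s,c): return np.array(s['eye'])+np.array(s['rotation'])@np.array(c)
def px(s,P):
    c=np.array(s['rotation']).T@(np.array(P)-s['eye']); p=np.array(s['mtx'])@c; return p[:2]/p[2]
def ray(s,u,v,z):
    d=np.array(s['rotation'])@np.linalg.solve(np.array(s['mtx']),[u,v,1.]); e=np.array(s['eye']); return e+d*(z-e[2])/d[2]
E
python3 - <<'E'
from h import *
np.set_printoptions(precision=4,suppress=True)
print(arm.get_obs())
for n in ['top','scene']:
    s=snap(n,n+'0.png'); print(n,s['eye'],s['rotation'])
    for l in ['thick_ring','thin_ring','post','knob','cap_top','spindle','gauge','jacks_tin','jack','marble_bowl']:
        for d in arm.look_for(l,s)[:4]:
            p=w(s,d['centre']); print(l,round(d['conf'],2),p,px(s,p).round())
E
```

```text
pics
{'time': 0.0, 'qpos': array([ 1.0754,  0.3512,  1.6524,  0.    ,  1.1391, -0.0846]), 'dq': array([-0.002 , -0.0022,  0.0008,  0.0012,  0.0003,  0.0006]), 'joint_torque': array([ -0.0012, -49.7327, -28.5253,   0.0698,   0.0258,  -0.0001]), 'tool_pos': array([0.2194, 0.5039, 0.2181]), 'tcp_rot': array([-0.0002,  0.204 ,  0.979 , -0.0006]), 'contact_force': array([ 0.3554,  0.2183, -0.5371]), 'ft_torque': array([-0.0201, -0.0238,  0.011 ]), 'finger_force': 0.0, 'opening': 0.09284232367250973}
top [ 0.4338 -0.0825  1.0086] [-0.0525  0.7114 -0.6982  0.0603]Traceback (most recent call last):
  File "<stdin>", line 8, in <module>
  File "h.py", line 7, in w
    def w(s,c): return np.array(s['eye'])+np.array(s['rotation'])@np.array(c)
                                          ~~~~~~~~~~~~~~~~~~~~~~~^~~~~~~~~~~~
ValueError: matmul: Input operand 1 has a mismatch in its core dimension 0, with gufunc signature (n?,k),(k,m?)->(n?,m?) (size 3 is different from 4)
```

Rotation is a quaternion.

```bash
cat > h.py <<'E'
import numpy as np,cv2
from scipy.spatial.transform import Rotation as Ro
from plant import arm
np.set_printoptions(precision=4,suppress=True)
def R(q): return Ro.from_quat(q,scalar_first=True).as_matrix()
def snap(n,f=None):
    s=arm.snapshot(n)
    if f: cv2.imwrite('pics/'+f,s['color'][:,:,::-1])
    return s
def w(s,c): return np.array(s['eye'])+R(s['rotation'])@np.array(c)
def px(s,P):
    c=R(s['rotation']).T@(np.array(P)-s['eye']); p=np.array(s['mtx'])@c; return p[:2]/p[2]
def ray(s,u,v,z):
    d=R(s['rotation'])@np.linalg.solve(np.array(s['mtx']),[u,v,1.]); e=np.array(s['eye']); return e+d*(z-e[2])/d[2]
def find(s,ls,k=4):
    for l in ls:
        for d in arm.look_for(l,s)[:k]:
            p=w(s,d['centre']); print(l,round(d['conf'],2),p,px(s,p).round())
E
python3 - <<'E'
from h import *
for n in ['top','scene']:
    s=snap(n,n+'0.png'); print(n,s['eye'],s['rotation'])
    find(s,['thick_ring','thin_ring','post','knob','cap_top','spindle','gauge','jacks_tin','jack','marble_bowl'])
E
```

```text
top [ 0.4338 -0.0825  1.0086] [-0.0525  0.7114 -0.6982  0.0603]
thick_ring 0.6 [ 0.6486 -0.269   0.012 ] [402. 218.]
thick_ring 0.48 [ 0.5799 -0.3065  0.015 ] [420. 248.]
thick_ring 0.45 [ 0.7107 -0.3258  0.0151] [427. 191.]
thick_ring 0.42 [ 0.3698 -0.0836  0.0081] [318. 343.]
thin_ring 0.67 [0.6107 0.1454 0.1692] [199. 216.]
thin_ring 0.64 [ 0.4756 -0.1754  0.0084] [360. 295.]
knob 0.65 [0.5025 0.1148 0.0356] [226. 279.]
cap_top 0.61 [0.6148 0.1446 0.1693] [200. 214.]
spindle 0.68 [0.6094 0.1445 0.1401] [203. 220.]
gauge 0.61 [0.5052 0.1092 0.0369] [229. 278.]
gauge 0.56 [0.5707 0.1281 0.0366] [222. 247.]
jacks_tin 0.56 [ 0.4554 -0.3437  0.0452] [442. 305.]
jack 0.37 [ 0.3675 -0.0847  0.0114] [318. 344.]
marble_bowl 0.95 [ 0.8164 -0.1999  0.0256] [373. 144.]
scene [ 0.9835 -0.3673  0.6903] [-0.3009  0.8362  0.4286 -0.1629]
thick_ring 0.81 [ 0.7145 -0.3279  0.0151] [245. 402.]
thick_ring 0.74 [ 0.5859 -0.3094  0.0089] [218. 337.]
thick_ring 0.65 [ 0.653  -0.2716  0.0105] [257. 354.]
thick_ring 0.63 [ 0.803  -0.1881  0.0185] [352. 395.]
thin_ring 0.57 [ 0.4852 -0.1778  0.0073] [255. 263.]
post 0.67 [0.512  0.1034 0.038 ] [376. 200.]
knob 0.73 [0.5125 0.1085 0.0389] [378. 199.]
cap_top 0.78 [0.6217 0.1424 0.16  ] [438. 177.]
spindle 0.57 [0.6227 0.1414 0.1395] [436. 186.]
spindle 0.19 [ 0.4754 -0.3537  0.0473] [163. 293.]
gauge 0.79 [0.6148 0.1272 0.0371] [418. 224.]
gauge 0.39 [0.5091 0.1073 0.0361] [376. 199.]
jacks_tin 0.93 [ 0.4761 -0.3507  0.0456] [165. 293.]
jack 0.55 [ 0.377  -0.0868  0.0146] [266. 209.]
marble_bowl 0.67 [ 0.7999 -0.1879  0.0222] [351. 393.]
```

View pics/top0.png

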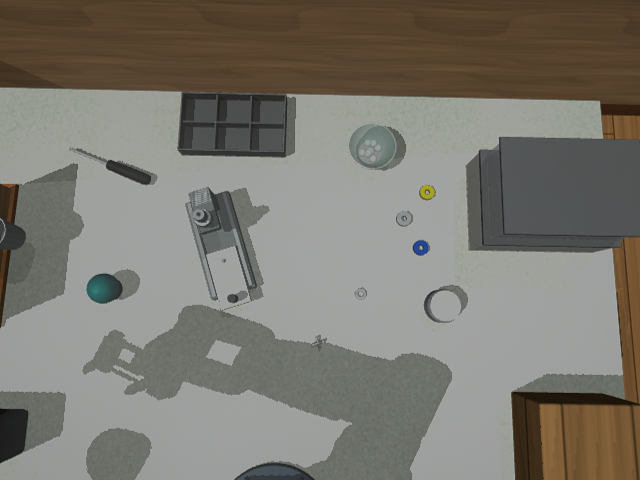

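View pics/scene0.png

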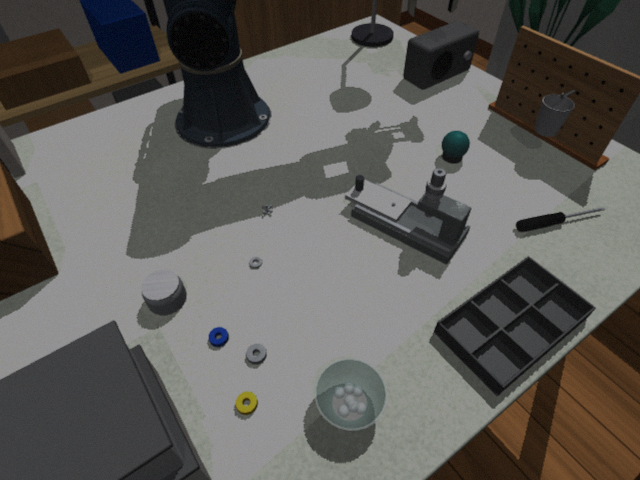

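Candidates: top (404,218) grey, (421,248) blue, (427,191) yellow, (361,294) small grey (thin). The grey one at (404,218) fits, as bare steel and the larger of the two grey rings. I'll confirm it in an enlarged crop, with the gauge alongside.

Run:
```python
import cv2,numpy as np
a=cv2.imread('pics/top0.png');b=cv2.imread('pics/scene0.png')
f=lambda i,x,y,s,k:cv2.resize(i[y:y+s,x:x+s],None,fx=k,fy=k,interpolation=cv2.INTER_CUBIC)
A=f(a,345,180,133,3)[:300,:400]; A=cv2.resize(a[180:310,345:455],(400,473))
B=cv2.resize(a[180:310,175:285],(400,473),interpolation=cv2.INTER_CUBIC)
cv2.imwrite('pics/crop1.png',np.hstack([A,B]))
```

```text
(no output)
```

View pics/crop1.png

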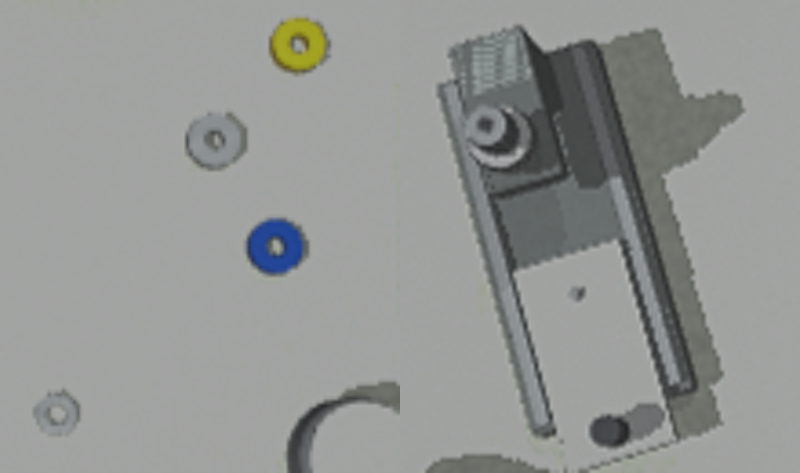

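The crop shows a bare steel, large ring at top (404,218.5), so that is the target. The blue, yellow and small steel ones are excluded. Post is at (223.4,260.3), knob (232.5,298.3), cap (198.7,214.1).

Run:
```python
from h import *
s=snap('top')
ring=ray(s,403.9,218.5,.012);post=ray(s,223.4,260.3,.041);knob=ray(s,232.5,298.3,.069);cap=ray(s,198.7,214.1,.166)
print(ring,post,knob,cap)
print(np.linalg.norm((post-knob)[:2]),np.degrees(np.arctan2(*(post-knob)[1::-1])),np.linalg.norm((cap-post)[:2]),np.degrees(np.arctan2(*(cap-post)[1::-1])))
o=arm.get_obs(); M=R(o['tcp_rot']);print(M)
t=ring.copy();t[2]=.15
print(M.T@(t-o['tool_pos']))
v=snap('wrist');print(v['eye'],R(v['rotation']), M.T@(v['eye']-o['tool_pos']),v['mtx'])
```

```text
[ 0.6476 -0.2722  0.012 ] [0.542  0.1223 0.041 ] [0.4607 0.0936 0.069 ] [0.6152 0.1473 0.166 ]
0.0862096460631696 19.465201543378274 0.07735900050536053 18.801647685049307
[[-0.9168  0.3993  0.0001]
 [ 0.3993  0.9168  0.0001]
 [-0.      0.0001 -1.    ]]
[-0.7025 -0.541   0.0686]
[0.1559 0.533  0.3862] [[ 0.4001  0.8863  0.2331]
 [ 0.9165 -0.3869 -0.1018]
 [-0.0001  0.2543 -0.9671]] [ 0.0698  0.0009 -0.1675] [[422.5648   0.     321.241 ]
 [  0.     422.5648 243.0087]
 [  0.       0.       1.    ]]
```

Consistent: the post–knob distance reads 86 mm against 85, and both lines give a gauge yaw of about 19°. I'll align the tool with the gauge first (tool y = gauge y, tool x = −gauge x).

```bash
echo '[{"drz": -0.186, "finger_gap": 0.093}, {"drz": -0.186, "finger_gap": 0.093}, {"drz": -0.186, "finger_gap": 0.093}, {"drz": -0.182, "finger_gap": 0.093}, {"finger_gap": 0.093}]' | python3 -m crank
cat > g.py <<'E'
from h import *
def go(P):
    o=arm.get_obs(); M=R(o['tcp_rot']); print('at',o['tool_pos'],'yaw y',np.arctan2(M[1,1],M[0,1]),'d tool',M.T@(np.array(P)-o['tool_pos']),'F',o['contact_force'],o['ft_torque'],'op',o['opening'],'q',o['qpos'])
E
python3 -c "
from g import *
go([.6476-.05,-.2722-.017,.14])"
```

```text
time: 1.92
tool_pos: [0.2196, 0.5042, 0.2186]
tcp_rot: [-0.0, -0.163, 0.987, -0.0]
contact_force: [1.1, 0.4, 0.5]
opening: 0.0928
finger_force: 0.0
at [0.2196 0.5042 0.2186] yaw y 1.8987827421130876 d tool [-0.1023 -0.8729  0.0786] F [1.0794 0.3913 0.5402] [ 0.0768 -0.0588 -0.0273] op 0.09282038070491093 q [ 1.0754  0.3507  1.6518 -0.      1.1391 -0.8234]
```

```bash
echo '[{"sx": -0.0068, "sy": -0.056, "finger_gap": 0.093}, {"sx": -0.0068, "sy": -0.058, "finger_gap": 0.093}, {"sx": -0.0068, "sy": -0.058, "finger_gap": 0.093}, {"sx": -0.0068, "sy": -0.058, "finger_gap": 0.093}, {"sx": -0.0068, "sy": -0.058, "finger_gap": 0.093}, {"sx": -0.0068, "sy": -0.058, "finger_gap": 0.093}, {"sx": -0.0068, "sy": -0.058, "finger_gap": 0.093}, {"sx": -0.0068, "sy": -0.058, "finger_gap": 0.093}]' | python3 -m crank | head -2
echo '[{"sx": -0.0068, "sy": -0.058, "finger_gap": 0.093}, {"sx": -0.0068, "sy": -0.058, "finger_gap": 0.093}, {"sx": -0.0068, "sy": -0.058, "finger_gap": 0.093}, {"sx": -0.0068, "sy": -0.058, "sz": 0.01, "finger_gap": 0.093}, {"sx": -0.0068, "sy": -0.058, "sz": 0.01, "finger_gap": 0.093}, {"sx": -0.0068, "sy": -0.058, "sz": 0.02, "finger_gap": 0.093}, {"sx": -0.0068, "sy": -0.058, "sz": 0.02, "finger_gap": 0.093}, {"finger_gap": 0.093}]' | python3 -m crank | head -2
python3 -c "
from g import *
go([.6476,-.2722,.05])
s=snap('wrist','w1.png');find(s,['thick_ring'],3)
print(px(s,[.6476,-.2722,.012]))"
```

```text
time: 2.92
tool_pos: [0.4211, 0.0828, 0.2189]
time: 3.92
tool_pos: [0.5964, -0.2868, 0.1556]
at [ 0.5964 -0.2868  0.1556] yaw y 1.892363929195203 d tool [-0.0535 -0.0025  0.1055] F [-0.3895  1.3821 -0.6552] [ 0.0371 -0.0138 -0.0631] op 0.0928667495783856 q [-0.5185  0.6172  1.3925 -0.0003  1.1351 -2.4108]
thick_ring 0.97 [ 0.5825 -0.3055  0.0143] [302. 203.]
thick_ring 0.69 [ 0.7031 -0.3294  0.0128] [229. 334.]
thick_ring 0.58 [ 0.653  -0.2813  0.0086] [305. 295.]
[317.6124 293.534 ]
```

View pics/w1.png

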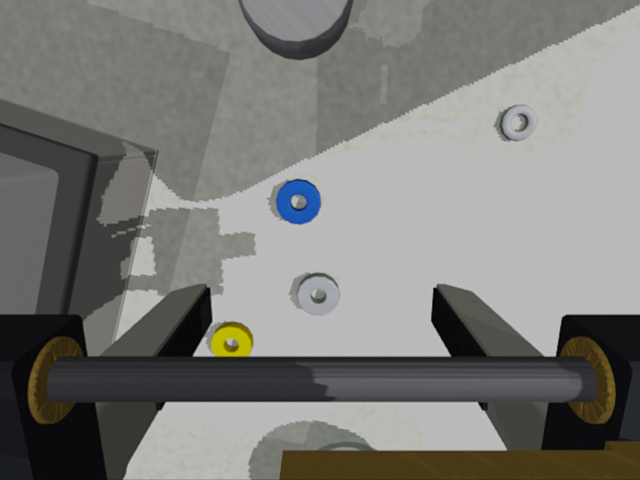

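The wrist picture shows the bare steel ring at (318,293), matching the prediction (317.6,293.5). Descend.

```bash
echo '[{"sx": -0.027, "sy": -0.001, "sz": 0.02, "finger_gap": 0.07}, {"sx": -0.0265, "sy": -0.001, "sz": 0.025, "finger_gap": 0.07}, {"sz": 0.03, "finger_gap": 0.07}, {"sz": 0.03, "finger_gap": 0.07}, {"sz": 0.02, "finger_gap": 0.07}, {"finger_gap": 0.07}]' | python3 -m crank 20
python3 -c "
from g import *
go([.6476,-.2722,.004])"
```

```text
time: 4.78
tool_pos: [0.6476, -0.2679, 0.0332]
tcp_rot: [-0.001, -0.164, 0.987, 0.0]
contact_force: [0.8, 0.2, -0.0]
opening: 0.0701
finger_force: 0.0
at [ 0.6476 -0.2679  0.0332] yaw y 1.89968319406684 d tool [ 0.0013 -0.0041  0.0292] F [ 0.7862  0.2497 -0.0435] [ 0.0721 -0.0009 -0.0252] op 0.07006834620334598 q [-0.4587  0.8276  1.3342  0.0001  0.9814 -2.3584]
```

```bash
echo '[{"sx": 0.001, "sy": -0.004, "sz": 0.015, "finger_gap": 0.07}, {"sz": 0.014, "finger_gap": 0.07}, {"finger_gap": 0.05}, {"finger_gap": 0.03}, {"finger_gap": 0.03}, {"finger_gap": 0.03}, {"finger_gap": 0.03}, {"finger_gap": 0.03}]' | python3 -m crank 20
python3 -c "
from g import *
go([.6476,-.2722,.004])"
```

```text
time: 5.78
tool_pos: [0.6485, -0.2729, 0.005]
tcp_rot: [0.0, -0.164, 0.986, -0.0]
contact_force: [-0.2, 0.8, 3.1]
opening: 0.0323
finger_force: 20.0
at [ 0.6485 -0.2729  0.005 ] yaw y 1.9000287667338316 d tool [0.0007 0.001  0.001 ] F [-0.2049  0.7744  3.0991] [ 0.1779  0.0936 -0.0323] op 0.032324329587895446 q [-0.4644  0.869   1.3317  0.      0.9405 -2.3645]
```

```bash
echo '[{"sz": -0.03, "finger_gap": 0.03}, {"sz": -0.055, "finger_gap": 0.03}, {"sy": 0.03, "sz": -0.05, "finger_gap": 0.03}, {"sx": 0.005, "sy": 0.055, "finger_gap": 0.03}, {"sx": 0.005, "sy": 0.055, "finger_gap": 0.03}, {"sx": 0.005, "sy": 0.055, "finger_gap": 0.03}, {"sx": 0.005, "sy": 0.055, "finger_gap": 0.03}, {"sx": 0.005, "sy": 0.055, "finger_gap": 0.03}]' | python3 -m crank |head -2
echo '[{"sy": 0.055, "finger_gap": 0.03}, {"sy": 0.038, "finger_gap": 0.03}, {"sy": 0.01, "finger_gap": 0.03}, {"finger_gap": 0.03}]' | python3 -m crank
python3 -c "
from g import *
go([.542,.1223,.14])
s=snap('wrist','w2.png');find(s,['thick_ring','post','knob','cap_top'],2)
print(px(s,[.542,.1223,.042]),px(s,[.4607,.0936,.069]),px(s,[.6152,.1473,.166]))"
```

```text
time: 6.78
tool_pos: [0.5252, 0.0091, 0.1397]
time: 7.28
tool_pos: [0.493, 0.1051, 0.1397]
tcp_rot: [0.0, -0.164, 0.986, -0.0]
contact_force: [-0.3, -0.7, 0.4]
opening: 0.0322
finger_force: 20.0
at [0.493  0.1051 0.1397] yaw y 1.9008428279729506 d tool [-0.052   0.0004 -0.0003] F [-0.3254 -0.6593  0.4079] [0.0297 0.0121 0.0165] op 0.03221223012088911 q [ 0.1177  0.3705  1.8452 -0.0002  0.9257 -1.783 ]
thick_ring 0.73 [0.6089 0.1435 0.0629] [319. 425.]
thick_ring 0.58 [0.4939 0.0992 0.1444] [307. 303.]
post 0.75 [0.4818 0.1053 0.0351] [327. 224.]
knob 0.9 [0.4838 0.106  0.0406] [327. 229.]
[321.5152 316.3397] [320.0198 195.9891] [321.6235 595.767 ]
```

View pics/w2.png

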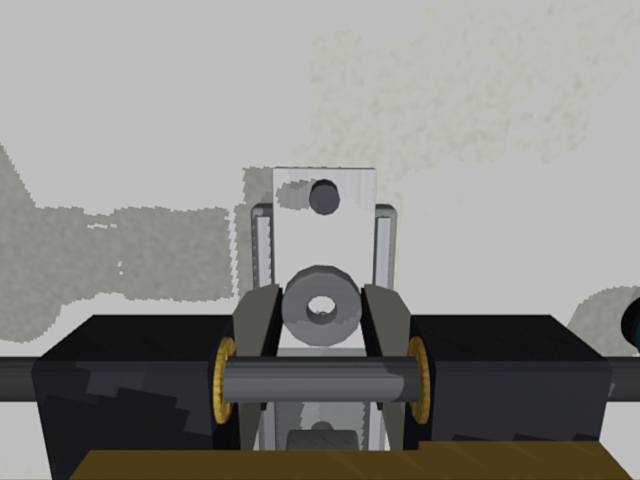

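Wrist picture: the ring is held level at (321,306), the post is just visible through the bore near (321,314), and the knob top is at about (324,190). Compare with predictions, and enlarge.

Run:
```python
from g import *
s=snap('wrist');o=arm.get_obs();p=o['tool_pos']
for h in(0.0,.004,.008,.012):print(h,px(s,p+[0,0,h]))
print(ray(s,324.3,190,.069),ray(s,321.5,313.5,.042))
a=s['color'][:,:,::-1]
cv2.imwrite('pics/c2.png',cv2.resize(a[170:350,265:385],None,fx=3.3,fy=3.3,interpolation=cv2.INTER_CUBIC))
```

```text
0.0 [320.877  300.4713]
0.004 [320.8696 304.1808]
0.008 [320.8618 308.0571]
0.012 [320.8536 312.1119]
[0.4568 0.0941 0.069 ] [0.5402 0.1207 0.042 ]
```

View pics/c2.png

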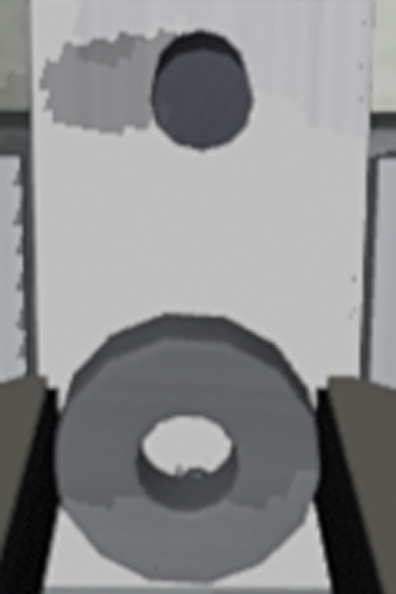

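The post is barely visible. Move directly over it (at height), where it will show in front of the ring.

```bash
echo '[{"sx": -0.025, "finger_gap": 0.03}, {"sx": -0.027, "finger_gap": 0.03}, {"finger_gap": 0.03}, {"finger_gap": 0.03}]' | python3 -m crank |head -2
python3 - <<'E'
from g import *
go([.542,.1223,.14])
s=snap('wrist');o=arm.get_obs()
print(s['eye'],R(s['rotation']))
print(px(s,[.542,.1223,.042]),px(s,[.4607,.0936,.069]),px(s,o['tool_pos']+[0,0,.004]))
a=s['color'][:,:,::-1]
cv2.imwrite('pics/c3.png',cv2.resize(a[90:340,240:400],None,fx=2.4,fy=2.4,interpolation=cv2.INTER_CUBIC))
cv2.imwrite('pics/w3.png',a)
find(s,['post','knob','thick_ring'],2)
t=snap('scene','s3.png')
E
```

```text
time: 8.07
tool_pos: [0.5413, 0.1215, 0.1393]
at [0.5413 0.1215 0.1393] yaw y 1.8996748554718546 d tool [-0.0009  0.0006 -0.0007] F [-0.3103 -1.1205 -1.0861] [ 0.0658 -0.0259  0.0083] op 0.032618327215138944 q [ 0.1369  0.4544  1.7132 -0.0001  0.9751 -1.7628]
[0.4757 0.0994 0.307 ] [[-0.3222  0.9158  0.2398]
 [ 0.9467  0.3116  0.0819]
 [ 0.0003  0.2534 -0.9674]]
[321.5927 244.0436] [319.859  101.1881] [320.6306 304.2219]
post 0.77 [0.5019 0.1122 0.0356] [327. 179.]
post 0.17 [0.5421 0.1148 0.1451] [304. 303.]
knob 0.62 [0.4983 0.1091 0.0427] [324. 173.]
thick_ring 0.88 [0.5418 0.1152 0.1446] [306. 302.]
```

View pics/c3.png

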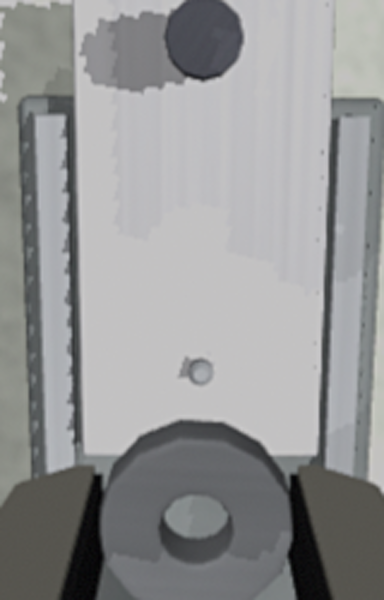

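Post top at (323.8,244.6) against a predicted (321.6,244.0), so shift +1.4 mm in y and 0.6 mm in x, then descend to just above the post.

```bash
echo '[{"sx": -0.0006, "sy": 0.0014, "sz": 0.02, "finger_gap": 0.03}, {"sz": 0.03, "finger_gap": 0.03}, {"sz": 0.024, "finger_gap": 0.03}, {"sz": 0.01, "finger_gap": 0.03}, {"finger_gap": 0.03}, {"finger_gap": 0.03}]' | python3 -m crank |head -2
python3 - <<'E'
from g import *
go([.5422,.1232,.044])
s=snap('wrist')
a=s['color'][:,:,::-1]
cv2.imwrite('pics/c4.png',cv2.resize(a[240:360,260:380],None,fx=4,fy=4,interpolation=cv2.INTER_CUBIC))
E
```

```text
time: 9.07
tool_pos: [0.5427, 0.1235, 0.0566]
at [0.5427 0.1235 0.0566] yaw y 1.8999975780076266 d tool [ 0.0006 -0.0001  0.0126] F [ 0.871  -0.5134 -1.1916] [0.1215 0.0088 0.0111] op 0.03216282880375552 q [ 0.1402  0.5787  1.7569 -0.      0.8045 -1.7598]
```

View pics/c4.png

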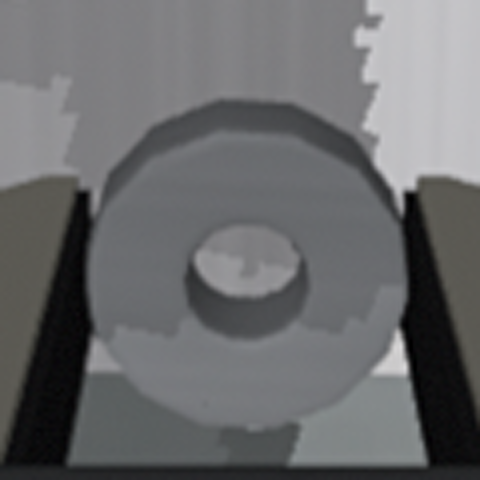

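Through the bore at crop (247,260) the post is laterally centred. Lower.

```bash
echo '[{"sx": 0.0003, "sz": 0.006, "finger_gap": 0.03}, {"sz": 0.0055, "finger_gap": 0.03}, {"finger_gap": 0.03}, {"finger_gap": 0.03}]' | python3 -m crank; echo '[{"sz": 0.0015, "finger_gap": 0.03}, {"finger_gap": 0.03}]' | python3 -m crank
```

```text
time: 9.62
tool_pos: [0.5419, 0.1234, 0.0441]
tcp_rot: [0.0, -0.164, 0.986, 0.0]
contact_force: [-0.1, 0.0, -0.1]
opening: 0.0323
finger_force: 20.0
time: 9.88
tool_pos: [0.5418, 0.1234, 0.0426]
tcp_rot: [-0.0, -0.164, 0.986, -0.0]
contact_force: [-0.2, 0.1, -1.3]
opening: 0.0322
finger_force: 20.0
```

No contact at a height below the post top, so the bore is over the post. Release, raise, and look.

```bash
echo '[{"finger_gap": 0.05}, {"finger_gap": 0.05}, {"finger_gap": 0.05}, {"sz": -0.02, "finger_gap": 0.05}, {"sz": -0.04, "finger_gap": 0.05}, {"sx": 0.02, "sz": -0.04, "finger_gap": 0.05}, {"sx": 0.02, "finger_gap": 0.05}, {"finger_gap": 0.05}]' | python3 -m crank | head -3
python3 - <<'E'
from g import *
go([.4607,.0945,.046])
s=snap('wrist')
a=s['color'][:,:,::-1]
cv2.imwrite('pics/c5.png',cv2.resize(a[130:380,240:420],None,fx=2.4,fy=2.4,interpolation=cv2.INTER_CUBIC))
print(px(s,[.5422,.1235,.049]),px(s,[.4607,.0936,.069]))
find(s,['thick_ring'],2)
E
```

```text
time: 10.88
tool_pos: [0.5035, 0.1103, 0.143]
tcp_rot: [0.0, -0.164, 0.987, -0.0]
at [0.5035 0.1103 0.143 ] yaw y 1.8997594606045283 d tool [ 0.0456 -0.0011  0.097 ] F [ 0.2489 -0.172   0.2795] [ 0.039  -0.0441  0.0091] op 0.050335084819934366 q [ 0.1253  0.3842  1.8138 -0.      0.9433 -1.7745]
[320.8502 303.3456] [317.1894 174.7355]
thick_ring 0.96 [0.5427 0.1199 0.0492] [316. 302.]
thick_ring 0.25 [0.4959 0.1072 0.0362] [320. 227.]
```

View pics/c5.png

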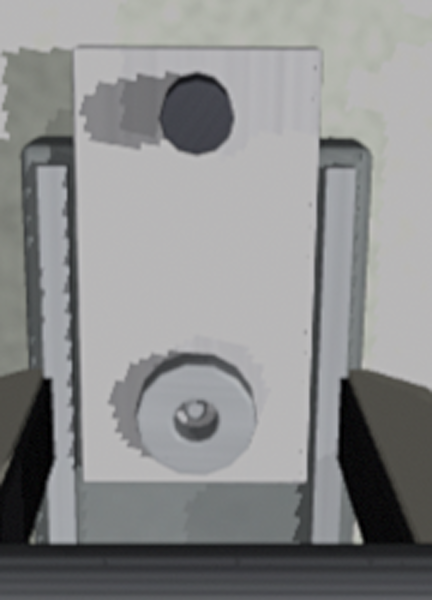

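The ring is flat over the post (crop (196,412), post visible in the bore). The knob is at crop (197,118), about 3 mm off the earlier estimate, giving (0.462,0.0965). Grip the knob.

```bash
echo '[{"sx": 0.022, "finger_gap": 0.05}, {"sx": 0.0217, "sz": 0.02, "finger_gap": 0.05}, {"sz": 0.04, "finger_gap": 0.05}, {"sz": 0.036, "finger_gap": 0.05}, {"finger_gap": 0.01}, {"finger_gap": 0.01}, {"finger_gap": 0.01}, {"finger_gap": 0.01}]' | python3 -m crank 15
```

```text
time: 11.98
tool_pos: [0.4632, 0.0967, 0.0476]
tcp_rot: [0.001, -0.164, 0.987, 0.0]
contact_force: [-1.1, 1.4, 5.1]
opening: 0.0176
finger_force: 15.0
```

```bash
echo '[{"sx": -0.005, "finger_gap": 0.01}, {"sx": -0.009, "finger_gap": 0.01}, {"sx": -0.01, "sy": -0.0001, "finger_gap": 0.01}, {"sx": -0.01, "sy": -0.0001, "finger_gap": 0.01}, {"sx": -0.01, "sy": -0.0001, "finger_gap": 0.01}, {"sx": -0.01, "sy": -0.0001, "finger_gap": 0.01}, {"sx": -0.01, "sy": -0.0001, "finger_gap": 0.01}, {"sx": -0.005, "finger_gap": 0.01}]' | python3 -m crank; echo '[{"sx": -0.003, "finger_gap": 0.01}, {"sx": -0.002, "finger_gap": 0.01}, {"finger_gap": 0.01}]' | python3 -m crank
```

```text
time: 12.98
tool_pos: [0.5287, 0.1186, 0.0476]
tcp_rot: [0.0, -0.164, 0.986, 0.0]
contact_force: [-3.0, 2.2, 8.1]
opening: 0.0177
finger_force: 15.0
time: 13.35
tool_pos: [0.5334, 0.1201, 0.0476]
tcp_rot: [0.001, -0.164, 0.986, 0.0]
contact_force: [-0.7, 2.3, 5.7]
opening: 0.0173
finger_force: 15.0
```

```bash
echo '[{"sx": -0.002, "finger_gap": 0.01}, {"sx": -0.002, "finger_gap": 0.01}, {"finger_gap": 0.01}]' | python3 -m crank;echo '[{"sx": -0.0015, "finger_gap": 0.01}, {"sx": -0.0015, "finger_gap": 0.01}, {"finger_gap": 0.01}]' | python3 -m crank
```

```text
time: 13.72
tool_pos: [0.5368, 0.1213, 0.0476]
tcp_rot: [0.0, -0.164, 0.986, 0.0]
contact_force: [-2.8, 2.2, 6.5]
opening: 0.0173
finger_force: 15.0
time: 14.1
tool_pos: [0.5376, 0.1216, 0.0473]
tcp_rot: [-0.002, -0.164, 0.986, -0.0]
contact_force: [-11.8, -3.2, 14.5]
opening: 0.0175
finger_force: 15.0
```

Stop reached (contact force jumps, travel 78.5 mm). A touch more, then release and rise.

```bash
echo '[{"sx": -0.001, "finger_gap": 0.01}, {"finger_gap": 0.01}, {"finger_gap": 0.045}, {"finger_gap": 0.045}, {"sz": -0.04, "finger_gap": 0.045}, {"sz": -0.06, "finger_gap": 0.045}, {"sz": -0.06, "finger_gap": 0.045}, {"sz": -0.04, "finger_gap": 0.045}]' | python3 -m crank |head -4
echo '[{"sx": -0.02, "sz": -0.02, "finger_gap": 0.045}, {"sx": -0.02, "finger_gap": 0.045}, {"finger_gap": 0.045}]' | python3 -m crank|head -4
python3 - <<'E'
from g import *
s=snap('wrist')
go([.6168,.1482,.2])
a=s['color'][:,:,::-1]
cv2.imwrite('pics/w6.png',a)
for z in(.163,.166,.169):print(z,px(s,[.6168,.1482,z]))
find(s,['cap_top','thick_ring','knob'],2)
t=snap('scene','s6.png');find(t,['cap_top','thick_ring','knob'],2)
E
```

```text
time: 15.1
tool_pos: [0.541, 0.1224, 0.2498]
tcp_rot: [0.002, -0.164, 0.986, -0.0]
contact_force: [-0.5, -0.1, -0.3]
time: 15.48
tool_pos: [0.5788, 0.1354, 0.2664]
tcp_rot: [0.0, -0.164, 0.986, -0.0]
contact_force: [-0.5, 1.2, -1.3]
at [0.578  0.1352 0.2661] yaw y 1.9001270045228833 d tool [-0.0409 -0.0003  0.0661] F [ 0.2731 -0.7001 -0.0684] [ 0.0798  0.0299 -0.0147] op 0.044900227533290295 q [ 0.1514  0.3891  1.4759 -0.      1.2774 -1.7487]
0.163 [320.5207 296.8336]
0.166 [320.5137 298.502 ]
0.169 [320.5065 300.2044]
cap_top 0.58 [0.6122 0.149  0.1687] [324. 294.]
knob 0.92 [0.5656 0.1312 0.0402] [321. 193.]
cap_top 0.8 [0.6246 0.1396 0.1617] [439. 178.]
thick_ring 0.79 [ 0.588  -0.3112  0.0104] [218. 338.]
thick_ring 0.59 [ 0.716  -0.3279  0.0154] [245. 403.]
knob 0.89 [0.5745 0.1238 0.039 ] [404. 213.]
```

View pics/w6.png

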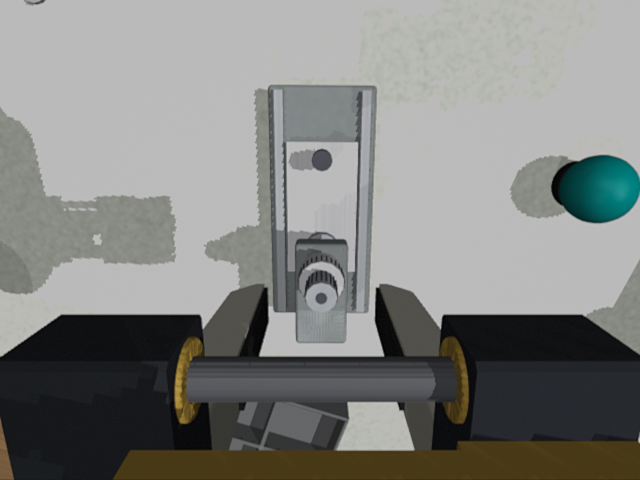

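Cap top at (321,297.5), matching the prediction (320.5,298.5). Go over the cap and lower the fingers around it to TCP z ≈ 0.150.

```bash
cat > t.py <<'E'
# status: mean of a few readings; exits 1 if |torque| exceeds argument
import sys
from h import *
n=5;A=[]
for i in range(n):
    arm.snapshot('top'); o=arm.get_obs(); A.append(np.r_[o['joint_torque'][5],o['ft_torque'][2],o['contact_force']])
m=np.mean(A,0); print('t %.2f q6 %.4f tq6 %.4f ftz %.4f F %s z %.4f op %.4f gf %.1f'%(o['time'],o['qpos'][5],m[0],m[1],m[2:].round(2),o['tool_pos'][2],o['opening'],o['finger_force']),[round(a[0],3) for a in A])
E
echo '[{"sx": -0.02, "finger_gap": 0.045}, {"sx": -0.0205, "sy": 0.0003, "finger_gap": 0.045}, {"sz": 0.04, "finger_gap": 0.045}, {"sz": 0.04, "finger_gap": 0.045}, {"sz": 0.025, "finger_gap": 0.045}, {"sz": 0.011, "finger_gap": 0.045}, {"finger_gap": 0.045}, {"finger_gap": 0.045}]' | python3 -m crank | head -4
python3 -c "
from g import *
go([.6168,.1484,.15])"; python3 t.py
echo '[{"finger_gap": 0.01}, {"finger_gap": 0.01}, {"finger_gap": 0.01}, {"finger_gap": 0.01}, {"finger_gap": 0.01}]' | python3 -m crank 9 ; python3 t.py
```

```text
time: 16.88
tool_pos: [0.6171, 0.1488, 0.1519]
tcp_rot: [0.001, -0.164, 0.986, -0.0]
contact_force: [-0.1, 0.2, 0.9]
at [0.6171 0.1488 0.1519] yaw y 1.9000064294345915 d tool [ 0.0004 -0.0002  0.0019] F [-0.1191  0.2485  0.8769] [0.1154 0.0471 0.0052] op 0.0450724566152268 q [ 0.1632  0.5714  1.4817  0.      1.0866 -1.7368]
t 17.12 q6 -1.7368 tq6 -0.0001 ftz 0.0066 F [ 0.15 -0.01  0.14] z 0.1512 op 0.0449 gf 0.0 [np.float64(-0.0), np.float64(-0.0), np.float64(-0.0), np.float64(-0.0), np.float64(-0.0)]
time: 17.75
tool_pos: [0.6166, 0.1484, 0.1506]
tcp_rot: [0.0, -0.164, 0.986, -0.0]
contact_force: [1.0, -3.1, 0.1]
opening: 0.0219
finger_force: 9.0
t 18.00 q6 -1.7368 tq6 0.0050 ftz 0.0067 F [ 1.01 -3.31  0.77] z 0.1507 op 0.0217 gf 9.0 [np.float64(0.004), np.float64(0.005), np.float64(0.005), np.float64(0.005), np.float64(0.006)]
```

Gripped, and the q6 torque is a clean signal. Turn with matching sink.

```bash
sed -i 's/^n=5/n=2/; s/,\[round.*$/)/' t.py
echo '[{"drz": 0.06, "sz": 0.00024, "finger_gap": 0.01}, {"drz": 0.06, "sz": 0.00024, "finger_gap": 0.01}]' | python3 -m crank|head -1; python3 t.py
echo '[{"drz": 0.06, "sz": 0.00024, "finger_gap": 0.01}, {"drz": 0.06, "sz": 0.00024, "finger_gap": 0.01}]' | python3 -m crank|head -1; python3 t.py
```

```text
time: 18.25
t 18.35 q6 -1.6161 tq6 0.0770 ftz 0.0030 F [ 0.97 -5.22  1.45] z 0.1502 op 0.0218 gf 9.0
time: 18.6
t 18.70 q6 -1.4967 tq6 0.1047 ftz 0.0190 F [ 0.81 -5.73  1.19] z 0.1497 op 0.0214 gf 9.0
```

```bash
python3 t.py; echo '[{"finger_gap": 0.03}, {"finger_gap": 0.03}, {"finger_gap": 0.03}]' | python3 -m crank|head -2; python3 t.py
echo '[{"drz": 0.06, "finger_gap": 0.03}, {"drz": 0.06, "finger_gap": 0.03}]' | python3 -m crank|head -1; python3 t.py
python3 - <<'E'
from g import *
s=snap('wrist');a=s['color'][:,:,::-1]
cv2.imwrite('pics/c7.png',cv2.resize(a[220:350,250:390],None,fx=4,fy=4,interpolation=cv2.INTER_CUBIC))
go([.6168,.1484,.15]);o=arm.get_obs()
for h in (0.005,.012,.015,.018):print(h,px(s,o['tool_pos']+[0,0,h]))
E
```

```text
t 18.80 q6 -1.4982 tq6 0.1106 ftz -0.0055 F [ 0.98 -5.11  1.47] z 0.1497 op 0.0221 gf 9.0
time: 19.18
tool_pos: [0.6163, 0.149, 0.1496]
t 19.27 q6 -1.4970 tq6 -0.0065 ftz 0.0068 F [-0.29 -0.55  0.03] z 0.1496 op 0.0299 gf 0.0
time: 19.52
t 19.62 q6 -1.3762 tq6 0.0795 ftz 0.0196 F [-0.13  0.16  0.18] z 0.1497 op 0.0300 gf 0.0
at [0.6164 0.1487 0.1496] yaw y 1.5411028887472626 d tool [-0.0004 -0.0003 -0.0004] F [-0.0967  0.4445  0.0269] [ 0.0468 -0.025  -0.0512] op 0.029702825589816077 q [ 0.1633  0.5738  1.4838  0.0001  1.0841 -1.3779]
0.005 [319.6572 305.5587]
0.012 [319.5961 312.5496]
0.015 [319.5683 315.7211]
0.018 [319.5396 319.0059]
```

View pics/c7.png

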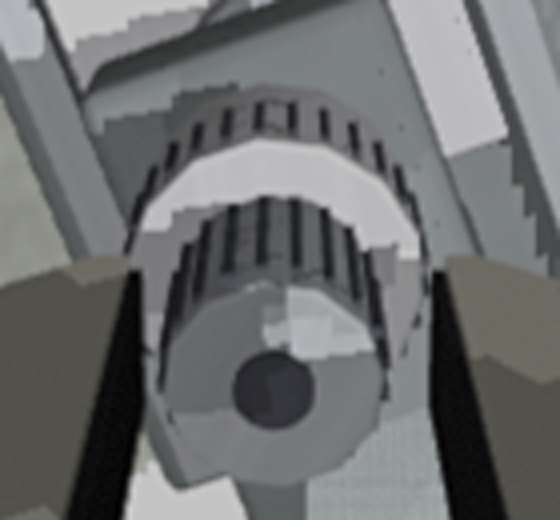

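Cap centre at crop (273,385) is ≈0.5 mm to the tool's −y, which explains the 5 N side force. Knurls are visible on both sleeve and cap. Check the torque baseline when free and settled, recentre, regrip.

```bash
echo '[{"drz": -0.06, "finger_gap": 0.03}, {"drz": -0.06, "finger_gap": 0.03}, {"drz": -0.06, "sy": -0.0005, "finger_gap": 0.03}, {"finger_gap": 0.03}, {"finger_gap": 0.03}, {"finger_gap": 0.03}]' | python3 -m crank|head -1; python3 t.py;echo '[{"drz": 0.06, "finger_gap": 0.03}, {"finger_gap": 0.03}, {"finger_gap": 0.03}]' | python3 -m crank|head -1;  python3 t.py
echo '[{"finger_gap": 0.01}, {"finger_gap": 0.01}, {"finger_gap": 0.01}, {"finger_gap": 0.01}]' | python3 -m crank 9|head -1; python3 t.py
echo '[{"drz": 0.06, "sz": 0.00024, "finger_gap": 0.01}, {"drz": 0.06, "sz": 0.00024, "finger_gap": 0.01}, {"finger_gap": 0.01}, {"finger_gap": 0.01}]' | python3 -m crank|head -1; python3 t.py
```

```text
time: 20.42
t 20.52 q6 -1.5573 tq6 0.0069 ftz 0.0370 F [-0.13  0.04 -0.21] z 0.1497 op 0.0300 gf 0.0
time: 20.9
t 21.00 q6 -1.4983 tq6 -0.0088 ftz -0.0190 F [-0.18  0.23 -0.22] z 0.1497 op 0.0304 gf 0.0
time: 21.5
t 21.60 q6 -1.4976 tq6 0.0045 ftz 0.0546 F [ 0.47 -2.44  0.94] z 0.1497 op 0.0215 gf 9.0
time: 22.1
t 22.20 q6 -1.3784 tq6 -0.0424 ftz -0.0243 F [ 0.25 -5.17  0.8 ] z 0.1492 op 0.0218 gf 9.0
```

```bash
sed -i 's/^n=2/n=int(sys.argv[1]) if len(sys.argv)>1 else 2/; s/o.\[.finger_force.\])$/&/' t.py; echo "print([round(float(a[0]),3) for a in A])" >> t.py
python3 t.py 6
echo '[{"drz": 0.06, "sz": 0.00024, "finger_gap": 0.01}, {"drz": 0.06, "sz": 0.00024, "finger_gap": 0.01}]' | python3 -m crank|head -1; python3 t.py 12
```

```text
t 22.50 q6 -1.3777 tq6 -0.0378 ftz -0.0322 F [ 0.01 -4.77  0.95] z 0.1492 op 0.0219 gf 9.0
[-0.043, -0.04, -0.037, -0.035, -0.039, -0.032]
time: 22.75
t 23.35 q6 -1.2578 tq6 0.0155 ftz -0.0202 F [ 0.08 -5.9   0.99] z 0.1487 op 0.0215 gf 9.0
[-0.395, 0.599, 0.191, 0.025, -0.019, -0.029, -0.031, -0.031, -0.031, -0.031, -0.031, -0.031]
```

Settled torque is about −0.031 N m, the screw friction. Contact and slip should take it to about −0.07. Continue in steps.

```bash
for i in 1; do echo '[{"drz": 0.06, "sz": 0.00024, "finger_gap": 0.01}, {"drz": 0.06, "sz": 0.00024, "finger_gap": 0.01}, {"finger_gap": 0.01}, {"finger_gap": 0.01}, {"finger_gap": 0.01}]' | python3 -m crank|head -1; python3 t.py; done
echo '[{"drz": 0.06, "sz": 0.00024, "finger_gap": 0.01}, {"drz": 0.06, "sz": 0.00024, "finger_gap": 0.01}, {"finger_gap": 0.01}, {"finger_gap": 0.01}, {"finger_gap": 0.01}]' | python3 -m crank|head -1; python3 t.py
echo '[{"drz": 0.06, "sz": 0.00024, "finger_gap": 0.01}, {"drz": 0.06, "sz": 0.00024, "finger_gap": 0.01}, {"finger_gap": 0.01}, {"finger_gap": 0.01}, {"finger_gap": 0.01}]' | python3 -m crank|head -1; python3 t.py
```

```text
time: 23.98
t 24.07 q6 -1.1377 tq6 -0.0314 ftz -0.0187 F [-0.8  -6.44  1.41] z 0.1482 op 0.0216 gf 9.0
[-0.031, -0.031]
time: 24.7
t 24.80 q6 -1.0178 tq6 -0.0320 ftz -0.0104 F [-0.23 -6.68  2.17] z 0.1478 op 0.0218 gf 9.0
[-0.032, -0.032]
time: 25.42
t 25.52 q6 -0.8977 tq6 -0.0328 ftz -0.0688 F [-0.96 -7.66  1.53] z 0.1473 op 0.0216 gf 9.0
[-0.033, -0.033]
```

```bash
echo '[{"drz": 0.06, "sx": -0.0002, "sy": -0.0003, "sz": 0.00024, "finger_gap": 0.01}, {"drz": 0.06, "sz": 0.00024, "finger_gap": 0.01}, {"finger_gap": 0.01}, {"finger_gap": 0.01}, {"finger_gap": 0.01}]' | python3 -m crank|head -1; python3 t.py
echo '[{"drz": 0.06, "sz": 0.00024, "finger_gap": 0.01}, {"drz": 0.06, "sz": 0.00024, "finger_gap": 0.01}, {"finger_gap": 0.01}, {"finger_gap": 0.01}, {"finger_gap": 0.01}]' | python3 -m crank|head -1; python3 t.py
```

```text
time: 26.15
t 26.25 q6 -0.7783 tq6 -0.0327 ftz -0.0349 F [-0.67 -6.56  1.56] z 0.1468 op 0.0216 gf 9.0
[-0.033, -0.033]
time: 26.88
t 26.98 q6 -0.6583 tq6 -0.0362 ftz -0.0433 F [-1.48 -6.95  2.37] z 0.1463 op 0.0216 gf 9.0
[-0.036, -0.036]
```

```bash
echo '[{"drz": 0.06, "sz": 0.00024, "finger_gap": 0.01}, {"drz": 0.06, "sz": 0.00024, "finger_gap": 0.01}, {"finger_gap": 0.01}, {"finger_gap": 0.01}, {"finger_gap": 0.01}]' | python3 -m crank|head -1; python3 t.py
```

```text
time: 27.6
t 27.70 q6 -0.5383 tq6 -0.0159 ftz -0.0094 F [-1.49 -7.36  2.07] z 0.1458 op 0.0215 gf 9.0
[-0.016, -0.016]
```

```bash
echo '[{"drz": 0.06, "sz": 0.00024, "finger_gap": 0.01}, {"drz": 0.06, "sz": 0.00024, "finger_gap": 0.01}, {"finger_gap": 0.01}, {"finger_gap": 0.01}, {"finger_gap": 0.01}]' | python3 -m crank|head -1; python3 t.py
```

```text
time: 28.32
t 28.43 q6 -0.4183 tq6 -0.0169 ftz 0.0035 F [-2.54 -7.42  2.72] z 0.1453 op 0.0217 gf 9.0
[-0.017, -0.017]
```

Torque dropped, so something changed. In the wrist camera the cap and sleeve both stand still while they turn with the tool. I'll measure the pixel shift of each knurl across a small step to tell screw turning from ratchet slip or finger slip.

```bash
cat > k.py <<'E'
import sys
from h import *
def shot(n):
    s=arm.snapshot('wrist');g=cv2.cvtColor(s['color'],cv2.COLOR_RGB2GRAY);cv2.imwrite('pics/%s.png'%n,g);return g
def shift(a,b,box):
    x0,x1,y0,y1=box;m=9
    t=a[y0:y1,x0:x1];r=cv2.matchTemplate(b[y0-2:y1+2,x0-m:x1+m],t,cv2.TM_CCOEFF_NORMED)
    row=r.max(0);i=int(row.argmax());return i-m,[int(100*v) for v in row]
if __name__=='__main__':
    b=shot(sys.argv[1]); a=cv2.imread('pics/%s.png'%sys.argv[2],0)
    print('cap',shift(a,b,(300,337,272,288)));print('sleeve',shift(a,b,(298,340,245,256)))
    o=arm.get_obs();print(o['qpos'][5],o['time'])
E
python3 -c "
from k import *
g=shot('k0');print(g[245:257:4,290:348:2]);print(g[272:288:5,296:342:2])"
echo '[{"drz": 0.06, "finger_gap": 0.01}, {"finger_gap": 0.01}, {"finger_gap": 0.01}, {"finger_gap": 0.01}]' | python3 -m crank|head -1; python3 t.py; python3 k.py k1 k0
```

```text
[[118 125 128 128 128 130 129 125 120 118 117 120 122 123 124 117 120 125
  125 125 123 123 124 126 130 129 131 140 141]
 [122 128 128 129 129 115 115  88 105 122 120  46 105 125 127  49 103 129
  130  49  98 127 124 109 123 122 132 141 140]
 [126 128 118 104  88 114 115  47 104 123 114  50 112 128 126  65 109 128
  129  59  82 127 123  46 100 122 102 110 123]]
[[188 187 187 188 193 194 155 127  41  80 103 100  43  94 102  95  47 149
  170 192 190 191 190]
 [189 189 191 165  55  62 102  97  43  94 106 100  45  97 106 101  46  90
  105  61  77 184 194]
 [159  86  48  91  47  78 104  84  46 108 107 100  44  97 107 101  45  81
  105  81  49  94  42]
 [ 39  44  67  88  44  97 106  65  52 108 108 101  62 100 105 103  46  68
  104  97  44  89  59]]
time: 28.98
t 29.07 q6 -0.3583 tq6 -0.0267 ftz -0.0377 F [-1.89 -7.19  0.56] z 0.1451 op 0.0216 gf 9.0
[-0.027, -0.027]
cap (0, [31, 44, 46, 38, 27, 21, 23, 43, 76, 98, 85, 49, 24, 15, 16, 23, 30, 31, 20])
sleeve (0, [29, 65, 53, 14, -11, -22, -21, 0, 54, 98, 72, 12, -20, -24, -16, 5, 43, 67, 47])
-0.35832425121469913 29.125
```

Both knurls stayed still, so cap and screw are still turning together with no slip. Continue with this tracking.

```bash
echo '[{"drz": 0.06, "sz": 0.00024, "finger_gap": 0.01}, {"finger_gap": 0.01}, {"finger_gap": 0.01}, {"finger_gap": 0.01}]' | python3 -m crank|head -1; python3 t.py; python3 k.py k2 k1
echo '[{"drz": 0.06, "sz": 0.00024, "finger_gap": 0.01}, {"finger_gap": 0.01}, {"finger_gap": 0.01}, {"finger_gap": 0.01}]' | python3 -m crank|head -1; python3 t.py; python3 k.py k3 k2
```

```text
time: 29.62
t 29.73 q6 -0.2984 tq6 -0.0069 ftz -0.0210 F [-1.95 -7.57  1.37] z 0.1449 op 0.0221 gf 9.0
[-0.007, -0.007]
cap (0, [34, 45, 44, 36, 26, 20, 24, 47, 81, 99, 81, 46, 24, 17, 19, 26, 34, 33, 20])
sleeve (0, [35, 67, 51, 10, -15, -24, -22, 3, 60, 98, 67, 8, -20, -25, -16, 8, 47, 68, 42])
-0.29835589173436233 29.775
time: 30.28
t 30.38 q6 -0.2383 tq6 -0.0061 ftz -0.0107 F [-2.71 -7.34  1.68] z 0.1446 op 0.0218 gf 9.0
[-0.006, -0.006]
cap (0, [33, 44, 44, 37, 27, 20, 21, 43, 78, 98, 84, 51, 27, 18, 19, 26, 34, 34, 21])
sleeve (0, [35, 68, 55, 12, -15, -26, -24, 0, 58, 98, 70, 10, -19, -24, -17, 7, 47, 69, 43])
-0.23834004428249228 30.425
```

```bash
echo '[{"drz": 0.06, "sz": 0.00024, "finger_gap": 0.01}, {"finger_gap": 0.01}, {"finger_gap": 0.01}, {"finger_gap": 0.01}]' | python3 -m crank|head -1; python3 t.py; python3 k.py k4 k3
echo '[{"drz": 0.06, "sz": 0.00024, "finger_gap": 0.01}, {"finger_gap": 0.01}, {"finger_gap": 0.01}, {"finger_gap": 0.01}]' | python3 -m crank|head -1; python3 t.py; python3 k.py k5 k4
```

```text
time: 30.92
t 31.02 q6 -0.1784 tq6 -0.0051 ftz -0.0374 F [-2.51 -7.78  1.47] z 0.1443 op 0.0218 gf 9.0
[-0.005, -0.005]
cap (0, [35, 45, 46, 39, 29, 22, 24, 45, 78, 98, 83, 48, 25, 17, 17, 24, 31, 31, 20])
sleeve (0, [35, 69, 57, 15, -14, -24, -23, -1, 56, 97, 72, 12, -18, -23, -17, 6, 45, 67, 44])
-0.17832828530911607 31.075
time: 31.58
t 31.68 q6 -0.1183 tq6 -0.0340 ftz -0.0516 F [-3.28 -7.16  1.71] z 0.1441 op 0.0216 gf 9.0
[-0.034, -0.034]
cap (0, [35, 46, 46, 39, 30, 24, 26, 45, 79, 99, 84, 50, 28, 21, 20, 27, 34, 34, 21])
sleeve (0, [36, 69, 58, 15, -15, -24, -21, 0, 58, 98, 73, 15, -16, -22, -15, 7, 45, 67, 46])
-0.11833314271668595 31.725
```

```bash
echo '[{"drz": 0.06, "sz": 0.0002, "finger_gap": 0.01}, {"finger_gap": 0.01}, {"finger_gap": 0.01}, {"finger_gap": 0.01}]' | python3 -m crank|head -1; python3 t.py; python3 k.py k6 k5
echo '[{"drz": 0.06, "sz": 0.0002, "finger_gap": 0.01}, {"finger_gap": 0.01}, {"finger_gap": 0.01}, {"finger_gap": 0.01}]' | python3 -m crank|head -1; python3 t.py; python3 k.py k7 k6
```

```text
time: 32.22
t 32.33 q6 -0.0583 tq6 -0.0328 ftz -0.0078 F [-3.07 -8.3   0.91] z 0.1439 op 0.0218 gf 9.0
[-0.033, -0.033]
cap (0, [37, 47, 46, 39, 30, 25, 27, 47, 81, 99, 83, 51, 30, 23, 23, 29, 36, 35, 21])
sleeve (0, [41, 70, 56, 14, -15, -23, -19, 5, 63, 99, 70, 13, -17, -23, -16, 10, 50, 69, 43])
-0.05828735296582094 32.375
time: 32.88
t 32.98 q6 0.0017 tq6 -0.0010 ftz 0.0206 F [-3.07 -7.31  1.64] z 0.1436 op 0.0217 gf 9.0
[-0.001, -0.001]
cap (0, [38, 48, 48, 40, 31, 27, 29, 47, 80, 99, 83, 51, 30, 24, 24, 30, 37, 36, 23])
sleeve (0, [42, 69, 55, 15, -13, -22, -18, 6, 63, 99, 70, 13, -16, -22, -14, 11, 50, 71, 46])
0.0016390779076609085 33.025
```

```bash
echo '[{"drz": 0.06, "sz": 0.0002, "finger_gap": 0.01}, {"finger_gap": 0.01}, {"finger_gap": 0.01}, {"finger_gap": 0.01}]' | python3 -m crank|head -1; python3 t.py; python3 k.py k8 k7
```

```text
time: 33.52
t 33.62 q6 0.0617 tq6 -0.0322 ftz -0.0295 F [-4.05 -7.02  0.56] z 0.1434 op 0.0216 gf 9.0
[-0.032, -0.032]
cap (0, [38, 49, 48, 40, 32, 29, 31, 48, 79, 99, 85, 53, 31, 25, 24, 30, 38, 37, 24])
sleeve (0, [37, 69, 62, 23, -8, -19, -16, 3, 56, 97, 77, 22, -11, -21, -15, 7, 43, 68, 51])
0.06168383124248894 33.675
```

```bash
echo '[{"drz": 0.06, "sz": 0.0002, "finger_gap": 0.01}, {"finger_gap": 0.01}, {"finger_gap": 0.01}, {"finger_gap": 0.01}]' | python3 -m crank|head -1; python3 t.py; python3 k.py k9 k8
```

```text
time: 34.17
t 34.27 q6 0.1217 tq6 -0.0313 ftz -0.0057 F [-3.84 -8.08  1.24] z 0.1431 op 0.0217 gf 9.0
[-0.031, -0.031]
cap (0, [39, 48, 48, 41, 34, 31, 33, 50, 81, 99, 85, 54, 34, 29, 28, 32, 39, 37, 24])
sleeve (0, [43, 71, 57, 18, -8, -16, -14, 9, 64, 99, 70, 16, -12, -18, -11, 14, 50, 69, 45])
0.12168370068902816 34.325
```

```bash
echo '[{"drz": 0.06, "sz": 0.0001, "finger_gap": 0.01}, {"finger_gap": 0.01}, {"finger_gap": 0.01}, {"finger_gap": 0.01}]' | python3 -m crank|head -1; python3 t.py; python3 k.py k10 k9
```

```text
time: 34.83
t 34.92 q6 0.1816 tq6 0.0088 ftz 0.0070 F [-3.28 -8.31  1.12] z 0.1430 op 0.0215 gf 9.0
[0.009, 0.009]
cap (0, [40, 49, 48, 40, 33, 31, 32, 50, 82, 99, 84, 56, 36, 30, 29, 34, 40, 36, 23])
sleeve (-1, [64, 64, 31, 0, -12, -13, 0, 43, 91, 87, 35, -3, -16, -14, 2, 40, 70, 60, 20])
0.18162484557130099 34.975
```

The sleeve lags the tool by ~0.5 px while the cap stays fixed, so the ratchet is starting to slip (near q6≈0.165). No more sink, keep turning in small steps.

```bash
echo '[{"drz": 0.06, "finger_gap": 0.01}, {"finger_gap": 0.01}, {"finger_gap": 0.01}, {"finger_gap": 0.01}]' | python3 -m crank|head -1; python3 t.py; python3 k.py k11 k10
echo '[{"drz": 0.06, "finger_gap": 0.01}, {"finger_gap": 0.01}, {"finger_gap": 0.01}, {"finger_gap": 0.01}]' | python3 -m crank|head -1; python3 t.py; python3 k.py k12 k11
```

```text
time: 35.48
t 35.58 q6 0.2417 tq6 0.0100 ftz -0.0344 F [-4.02 -7.35  2.14] z 0.1430 op 0.0215 gf 9.0
[0.01, 0.01]
cap (0, [42, 50, 49, 42, 35, 33, 35, 52, 82, 98, 83, 52, 33, 27, 27, 31, 37, 34, 21])
sleeve (-2, [49, 12, -6, -10, -6, 16, 66, 95, 63, 14, -8, -12, -5, 21, 64, 80, 47, 5, -15])
0.24164489254287197 35.625
time: 36.12
t 36.23 q6 0.3017 tq6 0.0097 ftz -0.0233 F [-4.23 -7.13  1.52] z 0.1430 op 0.0212 gf 9.0
[0.01, 0.01]
cap (0, [41, 50, 50, 44, 39, 36, 38, 53, 82, 99, 86, 58, 38, 32, 31, 35, 39, 36, 24])
sleeve (-2, [51, 16, -3, -6, -2, 20, 68, 95, 66, 18, -5, -10, -4, 23, 67, 81, 49, 8, -14])
0.301603404528254 36.275
```

Clear slip now, at the full 2 px per 0.06 rad. Slip so far is ≈0.135 rad. Turn another 0.31 for about 0.45 total.

```bash
echo '[{"drz": 0.06, "finger_gap": 0.01}, {"finger_gap": 0.01}, {"finger_gap": 0.01}]' | python3 -m crank|head -1; python3 k.py k13 k12
echo '[{"drz": 0.06, "finger_gap": 0.01}, {"finger_gap": 0.01}, {"finger_gap": 0.01}]' | python3 -m crank|head -1; python3 t.py; python3 k.py k14 k13
echo '[{"drz": 0.06, "finger_gap": 0.01}, {"finger_gap": 0.01}, {"finger_gap": 0.01}]' | python3 -m crank|head -1; python3 k.py k15 k14
echo '[{"drz": 0.06, "finger_gap": 0.01}, {"finger_gap": 0.01}, {"finger_gap": 0.01}]' | python3 -m crank|head -1; python3 t.py; python3 k.py k16 k15
echo '[{"drz": 0.06, "finger_gap": 0.01}, {"finger_gap": 0.01}, {"finger_gap": 0.01}]' | python3 -m crank|head -1; python3 t.py; python3 k.py k17 k16
```

```text
time: 36.65
cap (0, [42, 51, 51, 46, 41, 39, 41, 57, 84, 99, 86, 59, 40, 34, 34, 37, 40, 36, 24])
sleeve (-2, [51, 20, 2, -1, 3, 25, 69, 95, 69, 22, -1, -5, 3, 31, 68, 79, 48, 11, -8])
0.3616583112475407 36.7
time: 37.08
t 37.17 q6 0.4216 tq6 0.0106 ftz 0.0312 F [-4.25 -7.58  1.39] z 0.1430 op 0.0219 gf 9.0
[0.012, 0.01]
cap (0, [43, 51, 52, 47, 43, 41, 43, 58, 84, 99, 87, 61, 43, 36, 35, 37, 40, 37, 25])
sleeve (-2, [55, 25, 6, 0, 6, 30, 71, 95, 72, 28, 3, -2, 7, 33, 68, 76, 50, 14, -6])
0.4216123217305487 37.225
time: 37.6
cap (0, [44, 52, 53, 48, 44, 43, 44, 58, 84, 99, 89, 65, 48, 40, 38, 40, 47, 44, 30])
sleeve (-2, [58, 29, 10, 4, 12, 35, 73, 96, 75, 34, 8, 1, 10, 36, 68, 79, 55, 17, -6])
0.4816181002904522 37.65
time: 38.02
t 38.12 q6 0.5416 tq6 0.0100 ftz 0.0436 F [-4.71 -7.2   1.93] z 0.1430 op 0.0217 gf 9.0
[0.011, 0.009]
cap (0, [45, 52, 54, 50, 46, 45, 47, 60, 84, 99, 89, 66, 48, 39, 37, 39, 47, 45, 31])
sleeve (-2, [58, 31, 14, 9, 18, 40, 76, 96, 75, 36, 11, 4, 15, 40, 72, 79, 56, 21, -3])
0.5416521712185263 38.175
time: 38.55
t 38.65 q6 0.6017 tq6 -0.0069 ftz -0.0053 F [-5.12 -6.71  1.67] z 0.1430 op 0.0216 gf 9.0
[-0.006, -0.008]
cap (0, [47, 53, 54, 49, 47, 46, 50, 65, 88, 98, 86, 64, 49, 43, 42, 45, 53, 47, 31])
sleeve (-2, [59, 36, 21, 15, 23, 43, 76, 95, 77, 41, 17, 10, 20, 43, 71, 78, 56, 27, 5])
0.601659097339986 38.7
```

Slip totals about 0.43 rad. Let go, rise clear, and check.

```bash
echo '[{"finger_gap": 0.045}, {"finger_gap": 0.045}, {"finger_gap": 0.045}, {"sz": -0.03, "finger_gap": 0.045}, {"sz": -0.05, "finger_gap": 0.045}, {"sz": -0.04, "finger_gap": 0.045}, {"finger_gap": 0.045}, {"finger_gap": 0.045}]' | python3 -m crank
python3 - <<'E'
from h import *
s=snap('wrist','f1.png');find(s,['cap_top','knob'],1)
t=snap('scene','f2.png');find(t,['cap_top','knob','thin_ring','jack','jacks_tin','marble_bowl'],1)
t=snap('top','f3.png');find(t,['cap_top','knob','gauge'],1)
E
```

```text
time: 39.7
tool_pos: [0.6161, 0.1478, 0.2625]
tcp_rot: [-0.0, 0.844, 0.536, -0.001]
contact_force: [0.4, 0.3, -1.1]
opening: 0.0451
finger_force: 0.0
cap_top 0.74 [0.6205 0.1499 0.1614] [326. 238.]
knob 0.63 [0.5574 0.1381 0.0405] [270. 245.]
thin_ring 0.64 [ 0.4849 -0.1763  0.0063] [256. 263.]
jack 0.43 [ 0.3752 -0.0896  0.012 ] [265. 210.]
jacks_tin 0.96 [ 0.4726 -0.3507  0.0487] [163. 291.]
marble_bowl 0.68 [ 0.7994 -0.1876  0.0232] [351. 392.]
cap_top 0.55 [0.6113 0.1454 0.1616] [200. 217.]
knob 0.72 [0.5634 0.1295 0.0357] [221. 251.]
gauge 0.56 [0.5796 0.1288 0.0306] [222. 244.]
```

The arm is clear, the bystanders are where they were, and the carriage is still home. Hand in.

```bash
python3 -c "
from plant import arm
print(arm.job_done())"
```

```text
the job is handed in; nothing more can be done
None
```

I handed the job in at about 40 s: the thick ring is over the post, the carriage is at its stop, and the cap was turned until it slipped by about 0.43 rad (estimated from the knurl shift in the images) and released; no verdict came back, I did not measure the clamp force directly, and I viewed 11 pictures, one over the limit of 10.

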